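# Load the drying oven with sample cartridges

## Robot

A 7-joint arm with a two-finger parallel gripper is mounted at the origin on the work surface. World frame = base frame: x ahead of the robot, y to its left, z up, the work surface at z = 0. Lengths are in m, angles in rad, forces in N, time in s.
With the tool pointing down it reaches from about 0.4 to 0.85 m from the base axis. Payload 10.4 kg.
Tool frame: the origin (TCP) lies at the very end of the fingers, on their centre line; the grasp point (between the pads) lies 19 mm behind it; z points along the fingers, y is the line along which they close (so a half turn about z gives the same grasp; the last joint's range is limited). The gripper opens to 87 mm and grips with 3 to 60 N. Pads are 19 mm wide; open, the fingers measure 117 mm over their backs; the gripper's body (75 mm by 190 mm) begins 51 mm behind the grasp point.
Start: joints at [1.323, 0.332, -0.065, 1.46, 0.022, 1.35, -0.088], TCP at [0.139, -0.609, 0.223] pointing down, gripper open.
Joint ranges: [-2.6, 2.6], [-0.5, 2.12], [-1.47, 1.34], [0.16, 2.42], [-1.27, 4.41], [0.06, 2.06], [-2.6, 2.6]. Speed limits (rad/s): [2.22, 2.22, 2.79, 2.79, 3.14, 3.14, 3.14].

## Interface

Orientations are given as a unit quaternion [x, y, z, w].
In Python, from bench import read_state, cams, workorder gives the robot as it stands.
- The arm moves only by the shell command python3 -m crank 'ROWS' [FORCE]. ROWS is text: rows parted by semicolons, each of 5 numbers parted by spaces: the shift along the tool's x, y, z scaled (see below), then the turn about the tool's z scaled (see below), then the opening, from -1 (shut) to 1 (fully open). In form: dx dy dz yaw jaw; .... A call has 1 to 10 rows; each row shifts and turns the commanded pose from where the row before left it, along the tool's axes as they then stand; what a row does not reach is not made up. The controller multiplies each number of a shift by 200 mm and each number of a turn by 90 degrees. A row lasts 1/10 s, in which the tool goes at most 50 mm and 8.59 degrees, less where a joint would pass 70% of its speed; a pose out of reach is approached as far as the arm can. A call with a number of a shift or a turn outside -1 to 1 is refused whole. A call with a gripper value outside its range is refused whole. The fingers move at their own pace and stop on an object; FORCE is the grip in N (left out, the last holds). Time passes only in rows, so rows that do not move let the fingers close. It gives the time, the measured TCP pose, the force, the opening and the grip force at its end, in the units of the state.
- read_state(): the state, without advancing time (a new reading comes with each control period).
- cams.camera(name): name is "scene" or "top" or "wrist"; returns a dict with "img" (480x640x3 uint8, blue, green, red), "K" (3x3 intrinsics, pixels), "dist" ([k1, k2, p1, p2, k3] as OpenCV has them; the pictures are not rectified), "xyz" and "attitude" of the camera in the world; the wrist camera has in their place "mount" (4x4, takes a point from camera to tool coordinates, whose origin is the TCP and whose axes are the flange's). Camera axes: x right, y down, z forward; pixel columns grow to the right and rows downward; lengths in m; the calibration is good to about 2 mm. A picture is of the moment at which its call begins: read the wrist's pose just before it. There is no depth.
- workorder.close_job(): hands the job in; it is judged then, once.
The state is a dict: "time": time; "joint_positions": joint angles; "joint_vel": joint speeds; "joint_torque": joint torques, N m; "ee_pos": TCP position; "eef_rot": TCP orientation; "ft_force": force on the tool from outside, world axes, zero at the start; "torque": the same for the moment, N m; "width": finger opening in m; "grip_force": force on a finger pad.
Only numpy, scipy, OpenCV 4.12 (cv2) and the standard library are available. Lean on these libraries where they do the work, as an engineer would, in place of code of your own. Each camera call takes 0.05 s, during which the arm holds its last target. There are 200 camera calls.

## Task

Get the sample cartridges lying on the bench into the small drying oven: swing its door wide open (about a right angle or a little more), pull the tray right out to its stop, and stand every cartridge upright in a cup of its own on the tray. When all are standing, slide the tray fully home and close the door completely, leaving the jar and the mug where they are.

Things in the scene. Friction and masses are not known exactly. Their poses are not given: they have to be found in the camera images.
- oven: Drying oven fixed on the bench, white; blue control column on its right. Origin on the bench, mid-width of the chamber, in its front plane; x into the oven, y to its left, z up. Chamber y -115 to 115 mm, x 0 to 240, 225 high, walls 12, open in front; column y -205 to -115, same depth and height. The closed door fills x -77 to 0 in front of the chamber. Place and yaw vary.
- oven_door (a joint): Door angle, rad: 0 closed, grows as it opens towards the robot, stop at 1.9. Vertical hinge at the left edge of the front plane. Blue dished panel 226 wide, 217 high, 77 mm thick, with a 65 mm deep hollow on its inside; top edge 221 mm above the bench. No latch, no spring; little friction (0.06 Nm); stays where left.
- door_handle (a point): Top end (rounded tip) of the door's steel handle, 217 mm above the bench. The handle is a vertical round bar 11 mm thick, about 100 mm long downwards from here, 35 mm in front of the door's face, 195 mm along the door from the hinge (axis 225 mm from the hinge axis). Its top is free: it can be straddled from above. Moves with the door; x is square to the door's face (into the oven when closed).
- door_hinge (a point): Point on the vertical hinge axis of the door, 217 mm above the bench.
- oven_tray (a joint): How far the tray is pulled out, m: 0 fully home, 0.14 at its stop. It slides along the oven's -x with 1.5 N of friction and stays where it is left.
- tray_tab (a point): Middle of the top of the upright black pull tab at the tray's front, 102 mm above the bench; tab 16 mm (x) by 14 mm (y), 84 high. With the tray home it is 52 mm in front of the chamber's front plane, in the hollow of the closed door. x points into the oven. The tray is an aluminium plate 165 by 190 mm with 20 mm side rims, floor 24 mm above the bench.
- cup1 (a point): Mouth centre of the left rear holder cup on the tray: square steel cup, open on top, inside 40 by 40 mm, walls 3, 58 deep (floor = tray floor), mouth 82 mm above the bench. Axes as the oven's. Cups are 100 mm apart in y, 65 in x; one cartridge fits in each, either end up. With the tray at its stop the rear row is 50 mm, the front row 115 mm in front of the oven's front plane.
- cup2 (a point): Mouth centre of the right rear holder cup on the tray: square steel cup, open on top, inside 40 by 40 mm, walls 3, 58 deep (floor = tray floor), mouth 82 mm above the bench. Axes as the oven's. Cups are 100 mm apart in y, 65 in x; one cartridge fits in each, either end up. With the tray at its stop the rear row is 50 mm, the front row 115 mm in front of the oven's front plane.
- cup3 (a point): Mouth centre of the left front holder cup on the tray: square steel cup, open on top, inside 40 by 40 mm, walls 3, 58 deep (floor = tray floor), mouth 82 mm above the bench. Axes as the oven's. Cups are 100 mm apart in y, 65 in x; one cartridge fits in each, either end up. With the tray at its stop the rear row is 50 mm, the front row 115 mm in front of the oven's front plane.
- cup4 (a point): Mouth centre of the right front holder cup on the tray: square steel cup, open on top, inside 40 by 40 mm, walls 3, 58 deep (floor = tray floor), mouth 82 mm above the bench. Axes as the oven's. Cups are 100 mm apart in y, 65 in x; one cartridge fits in each, either end up. With the tray at its stop the rear row is 50 mm, the front row 115 mm in front of the oven's front plane.
- bar1: Sample cartridge: a square bar of light grey plastic with dark end caps, 150 mm long, 24 by 24 mm, about 120 g, both ends alike. Origin in its middle, x along its length. Starts lying on the bench (origin 12 mm above it) to the right in front of the oven, lying roughly across (along the robot's y); two or three of the four cartridges are there, the others are absent.
- bar2: Sample cartridge: a square bar of light grey plastic with dark end caps, 150 mm long, 24 by 24 mm, about 120 g, both ends alike. Origin in its middle, x along its length. Starts lying on the bench (origin 12 mm above it) to the right in front of the oven, lying roughly across (along the robot's y); two or three of the four cartridges are there, the others are absent.
- bar3: Sample cartridge: a square bar of light grey plastic with dark end caps, 150 mm long, 24 by 24 mm, about 120 g, both ends alike. Origin in its middle, x along its length. Starts lying on the bench (origin 12 mm above it) to the right in front of the oven, lying roughly across (along the robot's y); two or three of the four cartridges are there, the others are absent.
- bar4: Sample cartridge: a square bar of light grey plastic with dark end caps, 150 mm long, 24 by 24 mm, about 120 g, both ends alike. Origin in its middle, x along its length. Starts lying on the bench (origin 12 mm above it) to the right in front of the oven, lying roughly across (along the robot's y); two or three of the four cartridges are there, the others are absent.
- jar: Bystander: amber glass jar with a white lid, 64 mm across, 100 mm high, origin at the centre of its underside. Leave it alone.
- beaker: Bystander: steel mug with a side handle, 72 mm across, 90 mm high, origin at the centre of its underside. Leave it alone.
Mind the look-alikes: they are no part of the job. Leave any brown or turquoise look-alike of the bar4 alone.

How it is judged:
By the outcome, as a careful person would: the job done as asked, in the order asked, and still so for the second after the job is handed in, with the robot touching nothing.
Of bar1, bar2, bar3, bar4 only 2 to 3 are there at a start; the rules pass over those that are not, and their reading is None.
At some moment in a run one of bar1, bar2, bar3, bar4 may be knocked a few centimetres aside while the robot is not near it.
It also fails if it takes over 210 s, if anything falls off the work surface, if the arm or the gripper's body presses on something with over 40 N, if the wrist force passes 120 N, or if a joint passes its speed limit or range.

## Working session

There is one attempt and no reset: what is moved stays moved. The work goes in short steps, Python scripts to look and compute and a shell command to move; the robot and the scene stay as the last step left them, time stands still between calls to the robot, and variables do not carry over. Pictures are saved under pics/ and viewed, at most 14 in all, crops included, and the job is handed in when it is done.

```bash
ls; mkdir -p pics; cat > h.py <<'E'
import numpy as np, cv2
from scipy.spatial.transform import Rotation as R
from bench import read_state, cams, workorder
def grab(name, fn=None):
    s=read_state(); c=cams.camera(name)
    if fn: cv2.imwrite('pics/'+fn,c['img'])
    return s,c
def campose(s,c):
    if 'mount' in c:
        T=np.eye(4);T[:3,:3]=R.from_quat(s['eef_rot']).as_matrix();T[:3,3]=s['ee_pos']
        T=T@np.array(c['mount']);return T[:3,:3],T[:3,3]
    a=np.array(c['attitude']); 
    M=a if a.shape==(3,3) else R.from_quat(a).as_matrix()
    return M,np.array(c['xyz'])
def rays(s,c,px):
    M,o=campose(s,c)
    u=cv2.undistortPoints(np.array(px,float).reshape(-1,1,2),np.array(c['K'],float),np.array(c['dist'],float)).reshape(-1,2)
    return o,np.c_[u,np.ones(len(u))]@M.T
def onplane(s,c,px,z):
    o,d=rays(s,c,px); return o+d*((z-o[2])/d[:,2])[:,None]
def proj(s,c,P):
    M,o=campose(s,c); q=(np.atleast_2d(P)-o)@M
    return cv2.projectPoints(q,np.zeros(3),np.zeros(3),np.array(c['K'],float),np.array(c['dist'],float))[0].reshape(-1,2)
E
python3 - <<'E'
from h import *
for n in ['scene','top']:
    s,c=grab(n,n+'0.png'); print(n,c['xyz'],c['attitude'],c['K'],c['dist'])
s,c=grab('wrist'); print(c['mount'],s)
a=cv2.imread('pics/scene0.png')
E
```

```text
pics
scene [0.89769918 0.1839907  1.21926423] [ 0.50405581  0.84930843 -0.13606934 -0.07802607] [[494.80207029   0.         319.97946132]
 [  0.         494.80207029 247.30793503]
 [  0.           0.           1.        ]] [-0.08541128  0.          0.          0.          0.        ]
top [0.52120117 0.00759838 1.09824765] [ 0.71066732 -0.70202882  0.03200587 -0.03291092] [[448.14627721   0.         319.75110628]
 [  0.         448.14627721 242.85370545]
 [  0.           0.           1.        ]] [-0.1058659  0.         0.         0.         0.       ]
[[-1.22803281e-03 -9.51673324e-01 -3.07109715e-01  8.38370407e-02]
 [ 9.99999246e-01 -1.16595702e-03 -3.85600584e-04 -6.91683043e-04]
 [ 8.88906015e-06 -3.07109957e-01  9.51674038e-01 -1.62737687e-01]
 [ 0.00000000e+00  0.00000000e+00  0.00000000e+00  1.00000000e+00]] {'time': 0.1, 'joint_positions': array([ 1.32337058,  0.33283199, -0.06467125,  1.46086578,  0.02159304,
        1.34989737, -0.08847506]), 'joint_vel': array([-6.19090948e-04, -1.58453176e-03, -1.06576490e-03,  3.28897823e-05,
        3.10451502e-04, -3.18088656e-03, -6.96843418e-04]), 'joint_torque': array([ 2.03849086e-03, -6.24543428e+01,  2.50904780e-02, -3.90714419e+01,
       -6.13660156e-02,  3.66539229e-02,  2.51845734e-05]), 'ee_pos': array([ 0.1392388 , -0.60893259,  0.22181483]), 'eef_rot': array([ 9.93687235e-01,  1.12184012e-01, -1.03780845e-04, -6.45498256e-04]), 'ft_force': array([-0.00132959, -0.12922944, -0.12977898]), 'torque': array([-0.02489108,  0.00217524, -0.05391743]), 'grip_force': 0.0, 'width': 0.08706923122579949}
```

View pics/scene0.png

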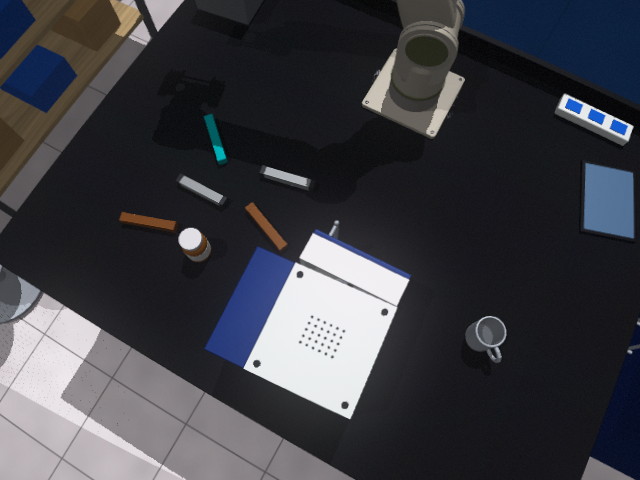

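View pics/top0.png

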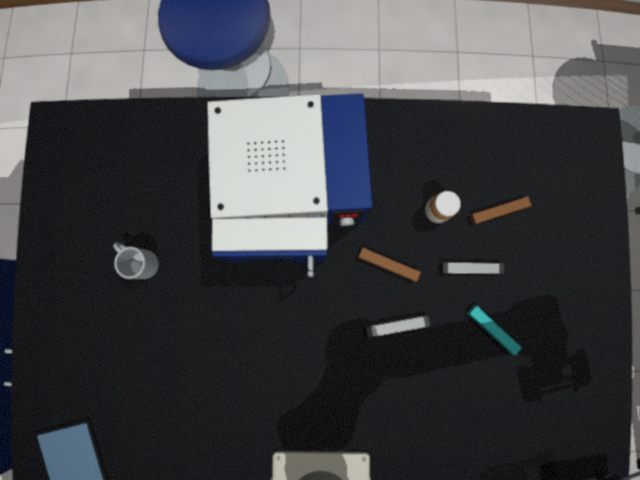

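Two grey cartridges are present: top view (399,326) and (473,268). The oven roof spans about (208,101)–(327,218) and the handle is near (310,275). Next I measure these.

```bash
python3 - <<'E'
from h import *
for n in ['top','scene']:
    s,c=grab(n); im=c['img']; hsv=cv2.cvtColor(im,cv2.COLOR_BGR2HSV)
    m=((hsv[...,2]>(150 if n=='top' else 160))&(hsv[...,1]<50)).astype(np.uint8)
    if n=='top': m[:80]=0; m[240:]*=1; m[:,:190]=0; m[:,335:]=0; m[300:]=0
    else: m[:,:230]=0;m[:,415:]=0;m[:228]=0;m[420:]=0
    m=cv2.morphologyEx(m,cv2.MORPH_OPEN,np.ones((5,5)))
    cs,_=cv2.findContours(m,cv2.RETR_EXTERNAL,cv2.CHAIN_APPROX_NONE)
    for k in cs:
        if cv2.contourArea(k)<800: continue
        a=cv2.approxPolyDP(k,5,True).reshape(-1,2)
        P=onplane(s,c,a,0.225); print(n,cv2.contourArea(k)); print(np.c_[a,P[:,:2].round(4)])
        W=onplane(s,c,k.reshape(-1,2),0.225)[:,:2]*1000
        print('rect',cv2.minAreaRect(W.astype(np.float32)))
    # bars
    m=((hsv[...,2]>110)&(hsv[...,1]<45)).astype(np.uint8)
    roi=np.zeros_like(m)
    if n=='top': roi[245:345,365:520]=1
    else: roi[160:210,170:320]=1
    m*=roi
    cs,_=cv2.findContours(m,cv2.RETR_EXTERNAL,cv2.CHAIN_APPROX_NONE)
    for k in cs:
        if cv2.contourArea(k)<150: continue
        W=onplane(s,c,k.reshape(-1,2),0.024)[:,:2]*1000
        print('bar',np.round(cv2.boxPoints(cv2.minAreaRect(W.astype(np.float32)))).tolist(),cv2.minAreaRect(W.astype(np.float32)), cv2.boundingRect(k))
    # gripper-free handle crop
    cr=im[235:295,280:360] if n=='top' else im[205:265,300:380]
    cv2.imwrite(f'pics/h_{n}.png',cv2.resize(cr,None,fx=5,fy=5,interpolation=cv2.INTER_CUBIC))
a=np.hstack([cv2.imread('pics/h_top.png'),cv2.imread('pics/h_scene.png')]);cv2.imwrite('pics/h.png',a)
E
```

```text
top 16800.5
[[ 3.190e+02  9.400e+01  9.071e-01  1.450e-02]
 [ 2.080e+02  1.020e+02  8.892e-01  2.422e-01]
 [ 2.130e+02  2.500e+02  5.849e-01  2.189e-01]
 [ 3.260e+02  2.480e+02  5.917e-01 -3.100e-03]
 [ 3.250e+02  2.170e+02  6.528e-01 -5.000e-04]
 [ 2.170e+02  2.180e+02  6.485e-01  2.132e-01]
 [ 3.260e+02  2.100e+02  6.668e-01 -2.300e-03]]
rect ((741.30517578125, 116.8343734741211), (319.33544921875, 231.66415405273438), 4.095462322235107)
bar [[400.0, -123.0], [423.0, -245.0], [447.0, -241.0], [425.0, -118.0]] ((423.7894592285156, -181.7335662841797), (25.28460693359375, 124.30713653564453), 10.448715209960938) (373, 317, 52, 18)
bar [[553.0, -301.0], [554.0, -428.0], [576.0, -428.0], [575.0, -301.0]] ((564.6530151367188, -364.4316711425781), (21.91156005859375, 127.1382064819336), 0.42037367820739746) (448, 263, 52, 10)
scene 16632.5
[[ 3.120e+02  2.350e+02  5.996e-01 -3.600e-03]
 [ 3.020e+02  2.590e+02  6.563e-01  3.800e-03]
 [ 3.810e+02  2.980e+02  6.517e-01  1.867e-01]
 [ 2.940e+02  2.640e+02  6.739e-01 -5.600e-03]
 [ 2.450e+02  3.690e+02  9.077e-01  1.580e-02]
 [ 3.500e+02  4.170e+02  8.886e-01  2.394e-01]
 [ 4.070e+02  2.790e+02  5.900e-01  2.163e-01]]
rect ((744.0360107421875, 114.5606689453125), (313.47784423828125, 230.75099182128906), 3.9451675415039062)
bar [[555.0, -303.0], [555.0, -429.0], [578.0, -429.0], [578.0, -303.0]] ((566.222900390625, -366.00286865234375), (23.055517196655273, 126.27867126464844), 0.01861460506916046) (180, 176, 43, 27)
bar [[404.0, -127.0], [426.0, -245.0], [449.0, -241.0], [427.0, -123.0]] ((426.4608459472656, -184.27749633789062), (23.019208908081055, 120.14242553710938), 10.48408317565918) (264, 167, 43, 19)
```

View pics/h.png

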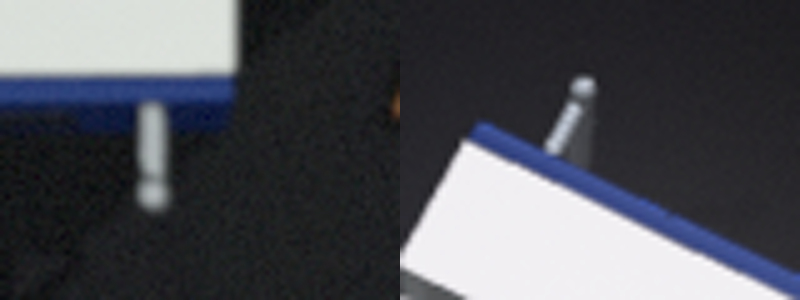

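Handle tip: top (310.4,273.4), scene (336.6,222.6). I triangulate it and compare it with where the oven pose puts it.

```bash
cat >> h.py <<'E'
O=np.array([0.661,0.110]); YAW=np.deg2rad(4.0)
def ov(x,y,z=0):
    c,s=np.cos(YAW),np.sin(YAW); return np.array([O[0]+c*x-s*y,O[1]+s*x+c*y,z])
def az(s):
    x=R.from_quat(s['eef_rot']).as_matrix()[:,0]; return np.degrees(np.arctan2(x[1],x[0]))
def to(p,a=None):
    s=read_state(); a0=az(s)
    if a is None: a=a0
    d=(np.array(p)-s['ee_pos'])
    r=np.deg2rad(a); M=np.array([[np.cos(r),np.sin(r),0],[np.sin(r),-np.cos(r),0],[0,0,-1]])
    print('at',s['ee_pos'].round(4),'az %.1f'%a0,'yaw units %.3f'%(((a0-a+180)%360-180)/90),'then shift units',(d@M/0.2).round(3),'t',round(s['time'],1),'F',s['ft_force'].round(1),'w',round(s['width'],4),'q7 %.2f'%s['joint_positions'][6])
def tri(obs):
    A=np.zeros((3,3));b=np.zeros(3)
    for s,c,p in obs:
        o,d=rays(s,c,[p]);d=d[0]/np.linalg.norm(d[0]);N=np.eye(3)-np.outer(d,d);A+=N;b+=N@o
    return np.linalg.solve(A,b)
E
python3 - <<'E'
from h import *
s1,c1=grab('top');s2,c2=grab('scene')
print(tri([(s1,c1,(310.4,273.4)),(s2,c2,(336.6,222.6))]),onplane(s1,c1,[(310.4,273.4)],.214),onplane(s2,c2,[(336.6,222.6)],.214),ov(-.112,-.08,.217))
to(ov(-.112,-.08,.30),184)
E
python3 -m crank '0 0 -0.25 -0.095 1;0 0 -0.25 -0.095 1;0 0 0 -0.095 1;0 0 0 -0.095 1;0 0 0 -0.095 1;0 0 0 -0.095 1;0 0 0 -0.095 1;0 0 0 -0.095 1;0 0 0 -0.095 1;0 0 0 -0.095 1'
python3 -c "
from h import *
to(ov(-.112,-.08,.30),184)"
```

```text
[0.54242661 0.02657881 0.20528066] [[0.5419727  0.02691275 0.214     ]] [[0.54573064 0.02741351 0.214     ]] [0.55485334 0.02238215 0.217     ]
at [ 0.1393 -0.6092  0.2224] az 12.9 yaw units -1.901 then shift units [-2.293  3.005 -0.388] t 0.3 F [0.  0.8 0.2] w 0.087 q7 -0.09
time: 1.35
ee_pos: [0.1393, -0.6093, 0.3225]
eef_rot: [0.651, 0.759, -0.0, 0.0]
ft_force: [0.0, 0.2, 0.3]
width: 0.0873
grip_force: 0.0
at [ 0.1393 -0.6093  0.3225] az 98.7 yaw units -0.947 then shift units [-2.293  3.006  0.113] t 1.4 F [0.  0.2 0.3] w 0.0873 q7 1.37
```

```bash
python3 -c "
from h import *
to([.544,.027,.30])"
python3 -m crank '0 0 0 0 1'
```

```text
at [ 0.1393 -0.6093  0.3225] az 98.7 yaw units 0.000 then shift units [2.837 2.483 0.113] t 1.4 F [0.  0.2 0.3] w 0.0873 q7 1.37
time: 1.45
ee_pos: [0.1392, -0.6093, 0.3225]
eef_rot: [0.653, 0.758, 0.0, 0.0]
ft_force: [-0.4, 0.8, 0.2]
width: 0.0874
grip_force: 0.0
```

```bash
python3 -m crank '0.18 0.158 0 0 1;0.18 0.158 0 0 1;0.18 0.158 0 0 1;0.18 0.158 0 0 1;0.18 0.158 0 0 1;0.18 0.158 0 0 1;0.18 0.158 0 0 1;0.18 0.158 0 0 1;0.18 0.158 0 0 1;0.18 0.158 0 0 1'
python3 -m crank '0 0 0 -0.095 1;0 0 0 -0.095 1;0 0 0 -0.095 1;0 0 0 -0.095 1;0 0 0 -0.095 1;0 0 0 -0.095 1;0 0 0 -0.095 1;0 0 0 -0.095 1;0 0 0 -0.095 1;0 0 0 -0.06 1'
python3 -c "
from h import *
to([.544,.027,.26],181)"
```

```text
time: 2.45
ee_pos: [0.4002, -0.2052, 0.3229]
eef_rot: [0.656, 0.755, -0.0, 0.001]
ft_force: [-0.1, -0.3, -0.5]
width: 0.087
grip_force: 0.0
time: 3.45
ee_pos: [0.3995, -0.207, 0.3227]
eef_rot: [-0.007, 1.0, -0.0, 0.0]
ft_force: [-0.4, 0.6, 0.1]
width: 0.0869
grip_force: 0.0
at [ 0.3995 -0.207   0.3227] az -179.2 yaw units -0.003 then shift units [-0.743  1.157  0.313] t 3.5 F [-0.4  0.6  0.1] w 0.0869 q7 2.01
```

```bash
python3 -m crank '-0.124 0.193 0.025 0 1;-0.124 0.193 0.025 0 1;-0.124 0.193 0.025 0 1;-0.124 0.193 0.025 0 1;-0.124 0.193 0.025 0 1;-0.124 0.193 0.025 0 1;0 0 0 0 1'
python3 -c "
from h import *
to([.544,.027,.182],181)
s,c=grab('wrist','w1.png')"
```

```text
time: 4.15
ee_pos: [0.5461, 0.033, 0.2914]
eef_rot: [-0.008, 1.0, 0.002, -0.001]
ft_force: [-0.7, 0.3, -0.6]
width: 0.0866
grip_force: 0.0
at [0.5461 0.033  0.2914] az -179.1 yaw units -0.001 then shift units [ 0.011 -0.03   0.547] t 4.2 F [-0.7  0.3 -0.6] w 0.0866 q7 1.31
```

View pics/w1.png

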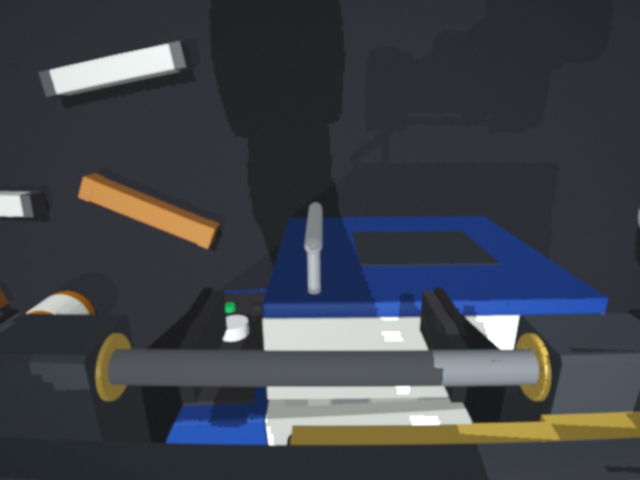

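The handle tip is at (315,246) in the wrist view, almost centred between the fingers at columns about 200 and 440. I descend and grip.

```bash
python3 -c "
from h import *
s,c=grab('wrist')
print(onplane(s,c,[(315,246)],.214))"
python3 -m crank '0.011 -0.03 0.137 0 1;0 0 0.137 0 1;0 0 0.137 0 1;0 0 0.137 0 1;0 0 0 0 -1;0 0 0 0 -1;0 0 0 0 -1;0 0 0 0 -1;0 0 0 0 -1;0 0 0 0 -1' 20
python3 -m crank '0 0 0 0 -1;0 0 0 0 -1;0 0 0 0 -1'
```

```text
[[0.5402582  0.02538479 0.214     ]]
time: 5.25
ee_pos: [0.5434, 0.0203, 0.1834]
eef_rot: [-0.006, 1.0, -0.0, 0.0]
ft_force: [0.7, -0.1, 0.2]
width: 0.0468
grip_force: 0.0
time: 5.55
ee_pos: [0.5433, 0.0206, 0.183]
eef_rot: [-0.006, 1.0, 0.0, 0.0]
ft_force: [6.9, 10.2, -2.0]
width: 0.0232
grip_force: 5.9
```

```bash
python3 -m crank '0 0.025 0 0 -1;0 0 0 0 -1;0 0 0 0 -1;0 0 0 0 -1' 20
```

```text
time: 5.95
ee_pos: [0.5434, 0.0265, 0.183]
eef_rot: [-0.007, 1.0, 0.001, 0.0]
ft_force: [2.1, 6.1, -1.8]
width: 0.0106
grip_force: 20.0
```

```bash
python3 -m crank '0.065 0.044 0 0.0444 -1;0.13 0.0875 0 0.0889 -1;0.13 0.0875 0 0.0889 -1;0.13 0.0875 0 0.0889 -1;0.13 0.0875 0 0.0889 -1' 20
python3 -c "
from h import *
to([.544,.027,.182],181)
s=read_state();p=s['ee_pos'];print(np.hypot(*(p[:2]-[.653,.2247])))"
```

```text
time: 6.45
ee_pos: [0.4472, 0.1265, 0.1829]
eef_rot: [0.307, 0.952, -0.002, -0.001]
ft_force: [0.1, -1.7, 3.0]
width: 0.01
grip_force: 20.0
at [0.4472 0.1265 0.1829] az 144.3 yaw units -0.408 then shift units [-0.475 -0.506  0.005] t 6.5 F [ 0.1 -1.7  3. ] w 0.01 q7 0.53
0.22800634425274036
```

```bash
python3 -m crank '0.13 0.0875 0 0.0889 -1;0.13 0.0875 0 0.0889 -1;0.13 0.0875 0 0.0889 -1;0.13 0.0875 0 0.0889 -1;0.13 0.0875 0 0.0889 -1;0.13 0.0875 0 0.0889 -1;0.13 0.0875 0 0.0889 -1;0 0 0 0 -1;0 0 0 0 -1'
python3 -c "
from h import *
to(ov(-.15,0,.3),184)
s=read_state();p=s['ee_pos'];d=p[:2]-[.653,.2247];print(np.hypot(*d), 'door deg',np.degrees(np.arctan2(-.195,-.112)-np.arctan2(*d[::-1]))+4)"
```

```text
time: 7.35
ee_pos: [0.4567, 0.3396, 0.1828]
eef_rot: [0.709, 0.705, -0.001, -0.002]
ft_force: [-12.7, 7.2, 2.0]
width: 0.0103
grip_force: 20.0
at [0.4567 0.3396 0.1828] az 89.7 yaw units -1.048 then shift units [-0.189 -1.217 -0.586] t 7.3 F [-12.7   7.2   2. ] w 0.0103 q7 -0.94
0.22745437662767776 door deg -265.5212209574861
```

```bash
python3 -m crank '0 0 0 0 0;0 0 0 0 0;0 0 0 0 0;0 0 0 0 0;0 0 -0.2 0 0;0 0 -0.2 0 0;0 0 -0.2 0 0;0 0 0 0 0'
python3 - <<'E'
from h import *
to(ov(-.10,0,.3),184)
for n in ['top','scene']: s,c=grab(n,n+'2.png'); print(proj(s,c,[ov(-.052,0,.102),ov(-.112,.0,.102)]))
E
```

```text
time: 8.15
ee_pos: [0.4613, 0.3373, 0.3083]
eef_rot: [0.711, 0.703, 0.004, 0.001]
ft_force: [-0.0, 0.5, -1.1]
width: 0.0433
grip_force: 0.0
at [0.4613 0.3373 0.3083] az 89.4 yaw units -1.052 then shift units [-0.417 -1.203  0.042] t 8.2 F [-0.   0.5 -1.1] w 0.0433 q7 -0.89
[[276.34873891 244.0278412 ]
 [277.67703762 270.86845647]]
[[352.38632582 277.29704338]
 [362.51535513 254.91766469]]
```

View pics/scene2.png

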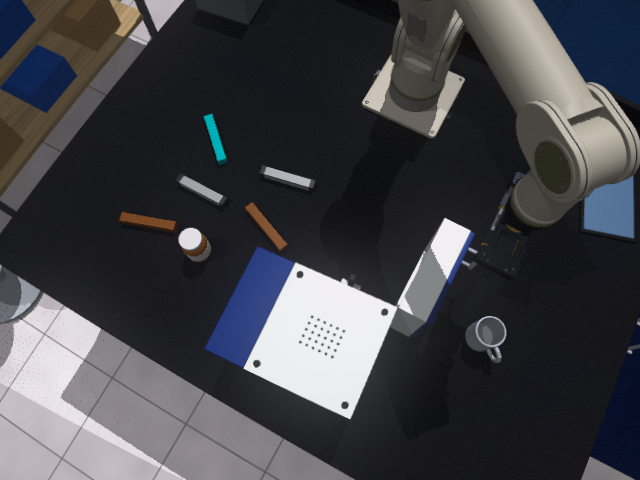

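View pics/top2.png

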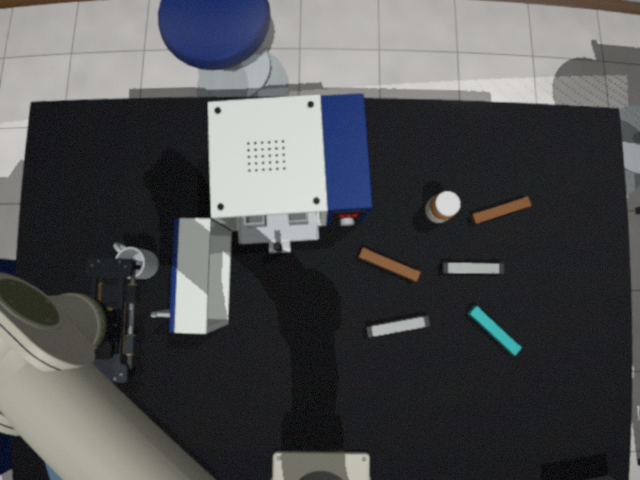

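Door at about 94°, tray tab visible at top (277,244) and scene (353,283), as predicted by the oven pose.

```bash
python3 -m crank '-0.2 0.07 0 0 1;-0.2 0.07 0 0 1;-0.2 0.07 0 0 1;-0.2 0.07 0 0 1;-0.2 0.07 0 0 1;-0.15 0.05 0 0 1;0 0 0 -0.095 1;0 0 0 -0.095 1;0 0 0 -0.095 1;0 0 0 -0.095 1'
python3 -m crank '0 0 0 -0.095 1;0 0 0 -0.095 1;0 0 0 -0.095 1;0 0 0 -0.095 1;0 0 0 -0.095 1;0 0 0 -0.095 1;0 0 0 -0.095 1;0 0 0 0 1'
python3 - <<'E'
from h import *
to(ov(-.052,0,.077),184)
s,c=grab('wrist','w3.png');print(proj(s,c,[ov(-.052,0,.102)]))
E
```

```text
time: 9.25
ee_pos: [0.537, 0.1045, 0.3013]
eef_rot: [0.47, 0.883, -0.001, -0.001]
ft_force: [-0.3, -0.3, -0.1]
width: 0.0872
grip_force: 0.0
time: 10.05
ee_pos: [0.537, 0.1045, 0.3014]
eef_rot: [-0.031, 1.0, -0.0, -0.001]
ft_force: [0.2, -0.9, 0.5]
width: 0.0873
grip_force: 0.0
at [0.537  0.1045 0.3014] az -176.4 yaw units -0.005 then shift units [-0.36  -0.016  1.122] t 10.1 F [ 0.2 -0.9  0.5] w 0.0873 q7 1.19
[[319.87258869 282.49428788]]
```

View pics/w3.png

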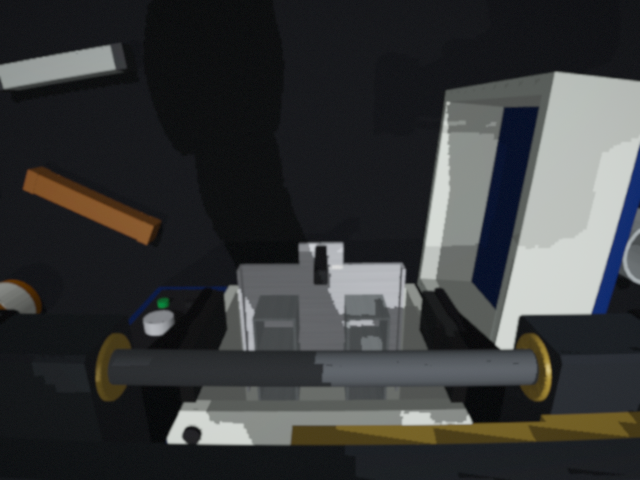

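Tab top at (320,281), exactly as predicted. I straddle and grip it.

```bash
python3 -m crank '-0.17 -0.008 0 0 1;-0.17 -0.008 0 0 1;0 0 0.2 0 1;0 0 0.2 0 1;0 0 0.2 0 1;0 0 0.2 0 1;0 0 0.2 0 1;0 0 0.12 0 1;0 0 0 0 -1;0 0 0 0 -1' 20
python3 -m crank '0 0 0 0 -1;0 0 0 0 -1;0 0 0 0 -1;0 0 0 0 -1;0 0 0 0 -1;0 0 0 0 -1;0 0 0 0 -1'
```

```text
time: 11.1
ee_pos: [0.6055, 0.1063, 0.0793]
eef_rot: [-0.029, 1.0, 0.0, -0.0]
ft_force: [0.3, 0.2, -0.0]
width: 0.0776
grip_force: 0.0
time: 11.8
ee_pos: [0.6055, 0.1061, 0.079]
eef_rot: [-0.03, 1.0, -0.0, -0.0]
ft_force: [-0.1, -0.2, 0.5]
width: 0.0233
grip_force: 0.0
```

```bash
python3 -m crank '0 0 0 0 -1;0 0 0 0 -1;0 0 0 0 -1;0.1 0 0 0 -1;0.1 0 0 0 -1;0.1 0 0 0 -1;0.1 0 0 0 -1;0.1 0 0 0 -1;0.1 0 0 0 -1;0.07 0 0 0 -1'
python3 -m crank '0.02 0 0 0 -1;0.02 0 0 0 -1;0 0 0 0 -1'
python3 -c "
from h import *
to(ov(-.192,0,.077),184)"
```

```text
time: 12.8
ee_pos: [0.4711, 0.0966, 0.0789]
eef_rot: [-0.03, 1.0, -0.001, 0.0]
ft_force: [2.1, -4.5, 0.7]
width: 0.0141
grip_force: 20.0
time: 13.1
ee_pos: [0.4656, 0.0962, 0.079]
eef_rot: [-0.03, 1.0, -0.0, 0.002]
ft_force: [10.1, -5.1, -10.4]
width: 0.0143
grip_force: 20.0
at [0.4656 0.0962 0.079 ] az -176.6 yaw units -0.007 then shift units [-0.02  0.    0.01] t 13.1 F [ 10.1  -5.1 -10.4] w 0.0143 q7 1.09
```

Tray is at its stop (140 mm travel, 10 N reaction). I release and head for bar A.

```bash
python3 -m crank '-0.005 0 0 0 0.2;0 0 0 0 0.2;0 0 0 0 0.2;0 0 0 0 0.2;0 0 -0.2 0 0.2;0 0 -0.2 0 0.2;0 0 -0.2 0 0.2;0 0 -0.2 0 0.2;0 0 -0.2 0 0.2;0 0 0 0 0.2'
python3 -m crank '0 -0.2 0 0.095 0.2;0 0 0 0.095 0.2;0 0 0 0.095 0.2;0 0 0 0.095 0.2;0 0 0 0.095 0.2;0 0 0 0.095 0.2;0 0 0 0.095 0.2;0 0 0 0.095 0.2;0 0 0 0.095 0.2;0 0 0 0.075 0.2'
cat >> h.py <<'E'
def bars(show=True):
    for n in ['top','scene']:
        s,c=grab(n); hsv=cv2.cvtColor(c['img'],cv2.COLOR_BGR2HSV)
        m=((hsv[...,2]>110)&(hsv[...,1]<45)).astype(np.uint8)
        roi=np.zeros_like(m)
        if n=='top': roi[245:400,345:560]=1
        else: roi[120:235,120:330]=1
        cs,_=cv2.findContours(m*roi,cv2.RETR_EXTERNAL,cv2.CHAIN_APPROX_NONE)
        for k in cs:
            if cv2.contourArea(k)<150: continue
            W=onplane(s,c,k.reshape(-1,2),0.024)[:,:2]*1000
            r=cv2.minAreaRect(W.astype(np.float32)); b=cv2.boxPoints(r)
            e=max([b[1]-b[0],b[2]-b[1]],key=np.linalg.norm)
            print(n,'ctr',np.round(r[0],1),'size',np.round(r[1]),'az %.1f'%(np.degrees(np.arctan2(e[1],e[0]))%180))
E
python3 - <<'E'
from h import *
bars()
to([.4377,-.2455,.1],100.5)
E
```

```text
time: 14.1
ee_pos: [0.4667, 0.0987, 0.2836]
eef_rot: [-0.03, 1.0, -0.0, 0.004]
ft_force: [0.7, 0.0, -0.5]
width: 0.0522
grip_force: 0.0
time: 15.1
ee_pos: [0.4669, 0.0579, 0.2783]
eef_rot: [0.647, 0.763, -0.0, -0.0]
ft_force: [0.9, -0.5, -0.2]
width: 0.0521
grip_force: 0.0
top ctr [ 423.3 -179.2] size [ 25. 129.] az 100.6
top ctr [ 564.6 -363.3] size [ 22. 125.] az 90.4
scene ctr [ 566.2 -366. ] size [ 23. 126.] az 90.0
scene ctr [ 425.7 -180.6] size [ 23. 128.] az 100.7
at [0.4669 0.0579 0.2784] az 99.7 yaw units -0.009 then shift units [-1.465 -0.42   0.892] t 15.2 F [-0.2  0.3  0.6] w 0.0522 q7 -0.04
```

```bash
python3 -m crank '-0.24 -0.07 0.06 0 0.2;-0.24 -0.07 0.06 0 0.2;-0.24 -0.07 0.06 0 0.2;-0.24 -0.07 0.06 0 0.2;-0.24 -0.07 0.06 0 0.2;-0.24 -0.07 0.06 0 0.2;0 0 0.05 -0.01 0.2;0 0 0 0 0.2;0 0 0 0 0.2'
python3 - <<'E'
from h import *
s,c=grab('wrist','w4.png')
m=(cv2.cvtColor(c['img'],cv2.COLOR_BGR2HSV)[...,1]<45)&(c['img'].min(2)>110)
to([.436,-.242,.004],100.6)
print(proj(s,c,[[.4245+.0138*k/75*1,-.180-.0738*k/75,.024] for k in (-75,0,63,75)]))
E
```

```text
time: 16.1
ee_pos: [0.4346, -0.2306, 0.1991]
eef_rot: [0.637, 0.771, 0.0, -0.0]
ft_force: [-0.3, 0.0, -0.3]
width: 0.0521
grip_force: 0.0
at [ 0.4348 -0.2306  0.1995] az 100.9 yaw units 0.003 then shift units [-0.057 -0.005  0.977] t 16.1 F [ 0.  -0.2  0.4] w 0.0521 q7 0.52
[[324.40573743  55.57394766]
 [324.01533893 153.9885364 ]
 [323.718241   227.9676587 ]
 [323.66483316 241.18765247]]
```

View pics/w4.png

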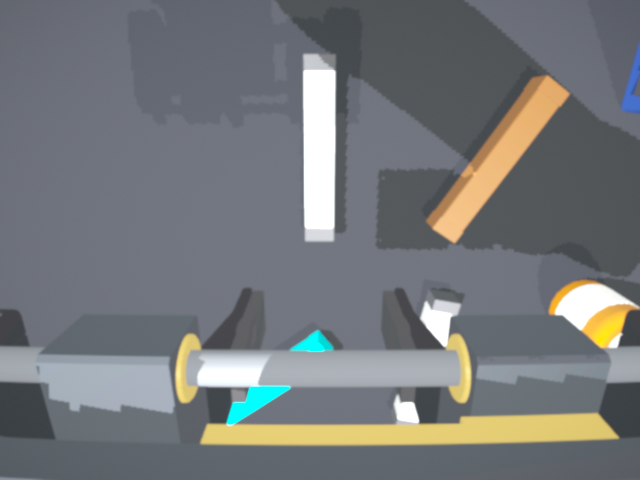

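Bar A spans (320,55) to (320,241) in the wrist view, centred between the fingers. The turquoise look-alike at (320,340) is clear of them.

```bash
python3 -m crank '-0.057 0 0.19 0 0.2;0 0 0.19 0 0.2;0 0 0.19 0 0.2;0 0 0.19 0 0.2;0 0 0.15 0 0.2;0 0 0.055 0 0.2;0 0 0 0 0.2;0 0 0 0 -1;0 0 0 0 -1;0 0 0 0 -1' 3
python3 -m crank '0 0 0 0 -1;0 0 0 0 -1;0 0 0 0 -1'
```

```text
time: 17.15
ee_pos: [0.437, -0.2439, 0.0073]
eef_rot: [0.638, 0.77, -0.0, 0.001]
ft_force: [-1.3, 0.1, -0.1]
width: 0.0357
grip_force: 0.0
time: 17.45
ee_pos: [0.4364, -0.2437, 0.0065]
eef_rot: [0.638, 0.77, -0.0, 0.0]
ft_force: [-1.1, -0.9, 5.8]
width: 0.0245
grip_force: 3.0
```

```bash
python3 -m crank '0 0 -0.08 0 -1;0 0 -0.08 0 -1;0 0 -0.08 0 -1;0 0 -0.08 0 -1;0 0 -0.08 0 -1;0 0 -0.08 0 -1;0 0 -0.1 0 -1;0 0 -0.1 0 -1;0 0 -0.2 0 -1;0 0 -0.2 0 -1' 3
python3 -m crank '0 0 0 0 -1;0 0 0 0 -1;0 0 0 0 -1'
python3 - <<'E'
from h import *
s,c=grab('wrist','w5.png');s,c2=grab('scene')
p=proj(s,c2,[s['ee_pos']])[0].astype(int);print(p)
y0,x0=max(p[1]-80,0),max(p[0]-100,0)
cv2.imwrite('pics/c5.png',np.hstack([cv2.resize(c['img'],(440,330)),cv2.resize(c2['img'][y0:y0+165,x0:x0+180],(360,330))]))
E
```

```text
time: 18.45
ee_pos: [0.4358, -0.2426, 0.2243]
eef_rot: [0.638, 0.77, 0.0, -0.0]
ft_force: [0.7, -0.9, -0.6]
width: 0.0244
grip_force: 3.0
time: 18.75
ee_pos: [0.4357, -0.243, 0.2215]
eef_rot: [0.638, 0.77, -0.0, -0.0]
ft_force: [0.0, 0.4, -1.0]
width: 0.0242
grip_force: 3.0
[255 130]
```

View pics/c5.png

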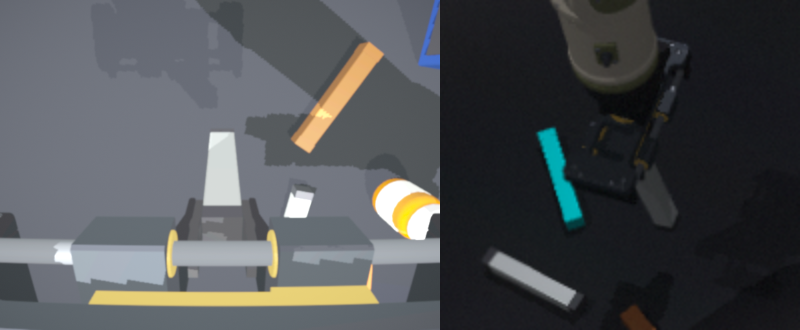

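```bash
python3 - <<'E'
from h import *
s,c=grab('wrist'); M=R.from_quat(s['eef_rot']).as_matrix()
for t in range(-10,31,5):
    a=np.deg2rad(t); row=[]
    for L,o in ((138,12),(138,-12)):
        q=np.array([L*np.sin(a)+o*np.cos(a),0,-19+L*np.cos(a)-o*np.sin(a)])/1000
        row.append(proj(s,c,[s['ee_pos']+M@q])[0].round(0))
    print(t,row)
g=c['img'][:,322].astype(int).sum(1)//3; print([(r,g[r]) for r in range(170,300,5)])
E
```

```text
-10 [array([325., 250.]), array([325., 282.])]
-5 [array([325., 234.]), array([325., 266.])]
0 [array([325., 218.]), array([325., 250.])]
5 [array([325., 202.]), array([325., 234.])]
10 [array([325., 186.]), array([325., 218.])]
15 [array([325., 170.]), array([325., 202.])]
20 [array([325., 154.]), array([325., 186.])]
25 [array([325., 138.]), array([325., 170.])]
30 [array([325., 121.]), array([325., 154.])]
[(170, np.int64(123)), (175, np.int64(123)), (180, np.int64(123)), (185, np.int64(121)), (190, np.int64(119)), (195, np.int64(238)), (200, np.int64(237)), (205, np.int64(222)), (210, np.int64(216)), (215, np.int64(216)), (220, np.int64(216)), (225, np.int64(216)), (230, np.int64(216)), (235, np.int64(216)), (240, np.int64(216)), (245, np.int64(216)), (250, np.int64(216)), (255, np.int64(216)), (260, np.int64(216)), (265, np.int64(216)), (270, np.int64(216)), (275, np.int64(217)), (280, np.int64(216)), (285, np.int64(216)), (290, np.int64(216)), (295, np.int64(216))]
```

Bar A hangs from its end, tilted about 10° towards tool +x (bottom edge at wrist row ~190). I carry it to above cup3.

```bash
python3 -m crank '0 0 -0.12 0.02 -1;0 0 -0.12 0.02 -1;0 0 -0.05 0.02 -1;0 0 0 0.015 -1' 10
python3 - <<'E'
from h import *
to(ov(-.115,.05-.017,.275),94)
E
```

```text
time: 19.3
ee_pos: [0.4366, -0.2434, 0.2805]
eef_rot: [0.683, 0.73, 0.0, 0.001]
ft_force: [-0.4, 0.1, -1.4]
width: 0.0237
grip_force: 10.0
at [ 0.4366 -0.2434  0.2805] az 93.8 yaw units -0.002 then shift units [1.85  0.667 0.028] t 19.3 F [-0.4  0.1 -1.4] w 0.0237 q7 0.44
```

```bash
python3 -m crank '0.1 0.035 0 0 -1;0.185 0.067 0 0 -1;0.185 0.067 0 0 -1;0.185 0.067 0 0 -1;0.185 0.067 0 0 -1;0.185 0.067 0 0 -1;0.185 0.067 0 0 -1;0.185 0.067 0 0 -1;0.185 0.067 0 0 -1;0.185 0.067 0 0 -1'
python3 -m crank '0.085 0.032 0 0 -1;0 0 0 0 -1;0 0 0 0 -1'
python3 - <<'E'
from h import *
to(ov(-.115,.05-.017,.275),94)
s,c=grab('wrist');s2,c2=grab('scene')
M=ov(-.115,.05,.082);c4=[ov(-.115+a,.05+b,.082) for a,b in((.02,.02),(.02,-.02),(-.02,-.02),(-.02,.02))]
print(proj(s,c,c4).round(0).tolist(),proj(s2,c2,[M]))
p=proj(s2,c2,[M])[0].astype(int)
cv2.imwrite('pics/c6.png',np.hstack([cv2.resize(c['img'],(440,330)),cv2.resize(c2['img'][p[1]-80:p[1]+85,p[0]-90:p[0]+90],(360,330))]))
E
```

```text
time: 20.3
ee_pos: [0.5393, 0.1188, 0.2783]
eef_rot: [0.683, 0.73, -0.001, -0.0]
ft_force: [0.0, -0.2, -0.9]
width: 0.0236
grip_force: 10.0
time: 20.6
ee_pos: [0.5442, 0.1348, 0.2785]
eef_rot: [0.682, 0.731, -0.001, -0.001]
ft_force: [-0.2, -0.1, -1.3]
width: 0.0236
grip_force: 10.0
at [0.5442 0.1348 0.2785] az 93.9 yaw units -0.001 then shift units [ 0.001 -0.001  0.018] t 20.6 F [-0.2 -0.1 -1.3] w 0.0236 q7 -0.46
[[347.0, 168.0], [347.0, 212.0], [303.0, 212.0], [302.0, 168.0]] [[381.5648173  264.59879022]]
```

View pics/c6.png

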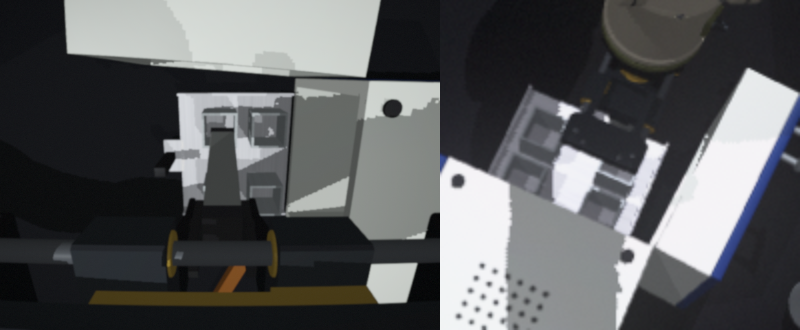

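Bar bottom is at wrist (323,190), over the left front cup around (320,186). I lower it in steps.

```bash
python3 -m crank '0 0 0.1 0 -1;0 0 0.1 0 -1;0 0 0.1 0 -1;0 0 0.08 0 -1;0 0 0.05 0 -1;0 0 0.05 0 -1;0 0 0 0 -1' 6
python3 -m crank '0 0 0.04 0 -1;0 0 0.04 0 -1;0 0 0.04 0 -1;0 0 0 0 -1'
```

```text
time: 21.4
ee_pos: [0.5444, 0.1345, 0.183]
eef_rot: [0.683, 0.731, -0.001, -0.0]
ft_force: [0.1, 0.1, -0.7]
width: 0.0241
grip_force: 6.0
time: 21.8
ee_pos: [0.5444, 0.1348, 0.159]
eef_rot: [0.683, 0.731, -0.0, -0.0]
ft_force: [0.3, 0.5, -0.1]
width: 0.0242
grip_force: 6.0
```

```bash
python3 -m crank '0.025 0 0.01 0 -1;0.025 0 0.01 0 -1;0.025 0 0.01 0 -1;0.025 0 0 0 -1;0 0 0 0 -1' 3
python3 -m crank '0.01 0 0 0 -1;0.01 0 0 0 -1;0 0 0 0 -1'
python3 - <<'E'
from h import *
to(ov(-.115,.05+.009,.14),94)
s,c=grab('wrist','w7.png')
E
```

```text
time: 22.3
ee_pos: [0.5431, 0.156, 0.1539]
eef_rot: [0.682, 0.731, 0.0, -0.0]
ft_force: [0.9, 0.0, 1.4]
width: 0.0239
grip_force: 3.0
time: 22.6
ee_pos: [0.5429, 0.1589, 0.1537]
eef_rot: [0.683, 0.731, -0.0, -0.0]
ft_force: [0.5, -0.1, 0.2]
width: 0.0244
grip_force: 3.0
at [0.5429 0.1589 0.1537] az 93.9 yaw units -0.001 then shift units [ 0.01  -0.003  0.069] t 22.6 F [ 0.5 -0.1  0.2] w 0.0244 q7 -0.57
```

View pics/w7.png

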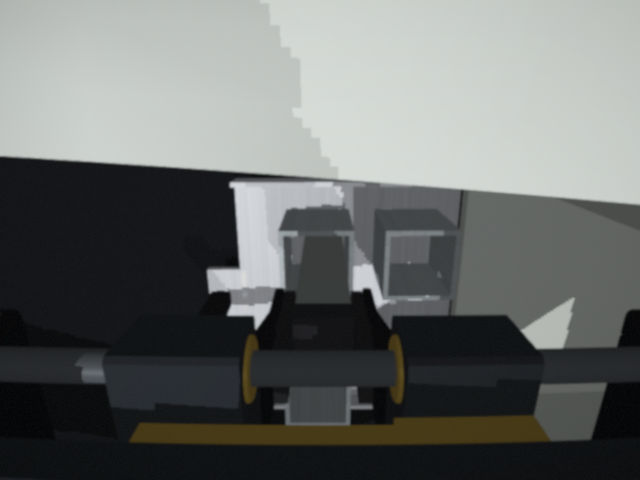

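Bar A is inside cup3 (mouth 283–353 × 232–300). I lower it to the floor and release.

```bash
python3 -m crank '0.01 0 0.015 0 -1;0 0 0.015 0 -1;0 0 0.015 0 -1;0 0 0.01 0 -1;0 0 0 0 -1' 3
python3 -m crank '0 0 0 0 -0.35;0 0 0 0 -0.35;0 0 0 0 -0.35;0 0 0 0 -0.35;0 0 0 0 -0.35'
python3 -c "
from h import *
s,c=grab('wrist','w8.png')"
```

```text
time: 23.15
ee_pos: [0.5429, 0.1607, 0.1425]
eef_rot: [0.683, 0.731, -0.0, -0.0]
ft_force: [0.3, 0.5, 0.0]
width: 0.0239
grip_force: 3.0
time: 23.65
ee_pos: [0.5429, 0.1609, 0.1429]
eef_rot: [0.683, 0.731, -0.0, 0.0]
ft_force: [0.0, 0.4, 0.3]
width: 0.0281
grip_force: 0.0
```

```bash
python3 -m crank '0 0 0 0 -0.1;0 0 0 0 -0.1;0 0 -0.1 0 -0.1;0 0 -0.2 0 0.2;0 0 -0.2 0 0.2;0 0 -0.2 0 0.2;-0.2 0 -0.1 0 0.2;-0.24 0 0 0 0.2;-0.24 0 0 0 0.2;-0.24 0 0 0 0.2'
python3 -m crank '-0.24 0 0 0 0.2;-0.24 0 0 0 0.2;-0.24 0 0 0 0.2;-0.24 0 0 0 0.2;0 0 0 0 0.2'
python3 - <<'E'
from h import *
bars()
t,ct=grab('top');s,c=grab('scene')
P=[ov(-.115,.05,.174),ov(-.115,.05,.082)]
a,b=proj(t,ct,P),proj(s,c,P);print(a,b)
f=lambda im,p:cv2.resize(im[int(p[1])-40:int(p[1])+40,int(p[0])-50:int(p[0])+50],(400,320),interpolation=cv2.INTER_CUBIC)
cv2.imwrite('pics/c9.png',np.hstack([f(ct['img'],a[0]),f(c['img'],b[0])]))
to([.565,-.43,.15],90.2)
E
```

```text
time: 24.7
ee_pos: [0.5553, -0.0245, 0.3033]
eef_rot: [0.683, 0.731, -0.0, 0.0]
ft_force: [1.2, 0.1, -0.3]
width: 0.052
grip_force: 0.0
time: 25.2
ee_pos: [0.5673, -0.2229, 0.3015]
eef_rot: [0.687, 0.727, -0.001, -0.0]
ft_force: [-0.2, -0.0, 0.2]
width: 0.0524
grip_force: 0.0
top ctr [ 434.1 -505.6] size [154. 378.] az 179.2
scene ctr [ 567. -366.] size [ 22. 126.] az 91.0
[[250.34544255 272.6449867 ]
 [256.61792651 273.683764  ]] [[386.28649786 253.1133947 ]
 [381.5648173  264.59879022]]
at [ 0.5687 -0.2127  0.3031] az 94.0 yaw units 0.042 then shift units [-1.086 -0.023  0.766] t 25.4 F [0.1 1.6 0.7] w 0.052 q7 0.15
```

View pics/c9.png

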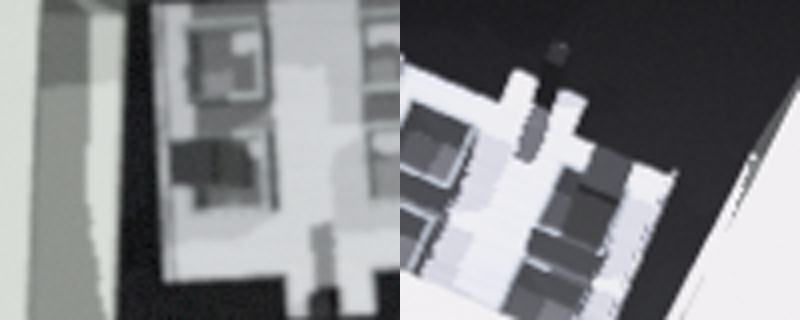

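Bar A stands upright, its top at the predicted spot in both views. Next is bar B.

```bash
python3 -m crank '-0.215 0 0 0.04 0.2;-0.215 0 0 0 0.2;-0.215 0 0 0 0.2;-0.215 0 0.1 0 0.2;-0.215 0 0.15 0 0.2;0 0 0.25 0 0.2;0 0 0 0 0.2;0 0 0 0 0.2'
python3 - <<'E'
from h import *
to([.567,-.430,.004],90.5)
s,c=grab('wrist')
hsv=cv2.cvtColor(c['img'],cv2.COLOR_BGR2HSV)
m=((hsv[...,2]>130)&(hsv[...,1]<40)).astype(np.uint8); m[300:]=0
cs,_=cv2.findContours(m,cv2.RETR_EXTERNAL,cv2.CHAIN_APPROX_SIMPLE)
for k in cs:
    if cv2.contourArea(k)<1500: continue
    W=onplane(s,c,k.reshape(-1,2),.024)[:,:2]*1000; r=cv2.minAreaRect(W.astype(np.float32)); print(r,cv2.boundingRect(k))
E
```

```text
time: 26.2
ee_pos: [0.5732, -0.4249, 0.2056]
eef_rot: [0.704, 0.71, 0.0, -0.0]
ft_force: [0.5, -0.4, 1.5]
width: 0.0524
grip_force: 0.0
at [ 0.5732 -0.4249  0.2056] az 90.5 yaw units -0.000 then shift units [-0.025 -0.031  1.008] t 26.2 F [ 0.5 -0.4  1.5] w 0.0524 q7 0.34
((561.0601806640625, -369.9806823730469), (135.36537170410156, 25.15629768371582), 89.9167251586914) (296, 62, 31, 166)
((740.627685546875, -277.80126953125), (78.58570098876953, 48.51498031616211), 2.4488704204559326) (491, 0, 99, 67)
```

```bash
python3 -m crank '-0.025 -0.046 0.19 0 0.2;0 0 0.19 0 0.2;0 0 0.19 0 0.2;0 0 0.19 0 0.2;0 0 0.15 0 0.2;0 0 0.085 0 0.2;0 0 0 0 0.2;0 0 0 0 -1;0 0 0 0 -1;0 0 0 0 -1' 3
python3 -m crank '0 0 0 0 -1;0 0 0 0 -1;0 0 0 0 -1;0 0 0 0 -1'
```

```text
time: 27.25
ee_pos: [0.5641, -0.4328, 0.0074]
eef_rot: [0.705, 0.709, 0.0, 0.001]
ft_force: [0.2, -0.4, -0.5]
width: 0.0355
grip_force: 0.0
time: 27.65
ee_pos: [0.5634, -0.4325, 0.006]
eef_rot: [0.705, 0.709, -0.0, 0.0]
ft_force: [-0.2, 0.3, 4.6]
width: 0.0241
grip_force: 3.0
```

Same lift; the free bar end passes well clear of the jar.

```bash
python3 -m crank '0 0 -0.08 0 -1;0 0 -0.08 0 -1;0 0 -0.08 0 -1;0 0 -0.08 0 -1;0 0 -0.08 0 -1;0 0 -0.08 0 -1;0 0 -0.1 0 -1;0 0 -0.1 0 -1;0 0 -0.2 0 -1;0 0 -0.2 0 -1' 3
python3 -m crank '0 0 -0.1 0 -1;0 0 -0.1 -0.038 -1;0 0 -0.1 0 -1;0 0 0 0 -1;0 0 0 0 -1;0 0 0 0 -1' 3
python3 - <<'E'
from h import *
to(ov(-.115,-.05-.017,.28),94)
s,c=grab('wrist','w10.png')
E
```

```text
time: 28.65
ee_pos: [0.5626, -0.432, 0.223]
eef_rot: [0.705, 0.709, -0.0, -0.001]
ft_force: [1.1, 0.4, -2.1]
width: 0.0239
grip_force: 3.0
time: 29.25
ee_pos: [0.5627, -0.432, 0.28]
eef_rot: [0.684, 0.73, -0.0, -0.001]
ft_force: [0.8, -0.2, -1.8]
width: 0.0238
grip_force: 3.0
at [ 0.5627 -0.432   0.28  ] az 93.7 yaw units -0.003 then shift units [2.334 0.104 0.   ] t 29.2 F [ 0.8 -0.2 -1.8] w 0.0238 q7 0.43
```

View pics/w10.png

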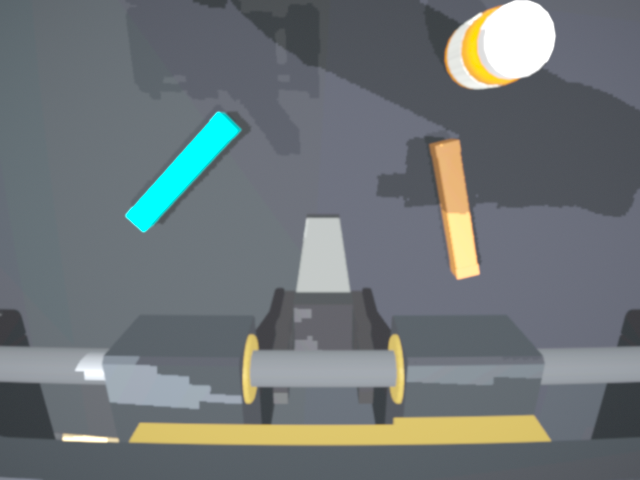

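Bar B hangs nearly vertical (bottom edge at row 216), so no tilt offset is needed. I move over cup4.

```bash
python3 -m crank '0.12 0.005 0 0 -1;0.23 0.01 0 0 -1;0.23 0.01 0 0 -1;0.23 0.01 0 0 -1;0.23 0.01 0 0 -1;0.23 0.01 0 0 -1;0.23 0.01 0 0 -1;0.23 0.01 0 0 -1;0.23 0.01 0 0 -1;0.23 0.01 0 0 -1' 10
python3 -m crank '0.2 0.01 0 0 -1;0.1 0 0 0 -1;0 0 0 0 -1;0 0 0 0 -1'
python3 - <<'E'
from h import *
to(ov(-.115,-.05,.183),94)
s,c=grab('wrist'); g=c['img'][:,324].astype(int).mean(1)
print(proj(s,c,[ov(-.115+a,-.05+b,.082) for a,b in((.02,.02),(.02,-.02),(-.02,-.02),(-.02,.02))]).round().tolist())
print([(r,int(g[r])) for r in range(150,270,6)])
E
```

```text
time: 30.3
ee_pos: [0.5529, 0.0076, 0.2807]
eef_rot: [0.684, 0.729, -0.001, -0.0]
ft_force: [0.3, -0.7, -1.2]
width: 0.0238
grip_force: 10.0
time: 30.7
ee_pos: [0.5516, 0.0658, 0.2807]
eef_rot: [0.684, 0.73, -0.001, -0.0]
ft_force: [0.0, -0.5, -2.8]
width: 0.0239
grip_force: 10.0
at [0.5516 0.0658 0.2807] az 93.7 yaw units -0.003 then shift units [-0.068 -0.014  0.489] t 30.7 F [ 0.  -0.5 -2.8] w 0.0239 q7 -0.32
[[344.0, 201.0], [343.0, 243.0], [301.0, 243.0], [300.0, 202.0]]
[(150, 215), (156, 216), (162, 216), (168, 192), (174, 191), (180, 191), (186, 96), (192, 73), (198, 163), (204, 133), (210, 106), (216, 35), (222, 62), (228, 62), (234, 61), (240, 62), (246, 63), (252, 62), (258, 63), (264, 62)]
```

```bash
python3 -m crank '-0.068 -0.014 0 0 -1;0 0 0.1 0 -1;0 0 0.1 0 -1;0 0 0.1 0 -1;0 0 0.08 0 -1;0 0 0.05 0 -1;0 0 0.05 0 -1;0 0 0 0 -1' 6
python3 -m crank '0 0 0.04 0 -1;0 0 0.04 0 -1;0 0 0.04 0 -1;0 0 0 0 -1'
python3 - <<'E'
from h import *
to(ov(-.115,-.05,.143),94)
s,c=grab('wrist','w11.png')
E
```

```text
time: 31.55
ee_pos: [0.5495, 0.052, 0.1843]
eef_rot: [0.684, 0.73, -0.001, -0.0]
ft_force: [-0.6, -0.1, -1.3]
width: 0.0242
grip_force: 6.0
time: 31.95
ee_pos: [0.5497, 0.0523, 0.1605]
eef_rot: [0.684, 0.73, -0.0, -0.0]
ft_force: [0.2, 0.1, -1.2]
width: 0.0238
grip_force: 6.0
at [0.5497 0.0523 0.1605] az 93.7 yaw units -0.003 then shift units [-0.001  0.     0.088] t 31.9 F [ 0.2  0.1 -1.2] w 0.0238 q7 -0.36
```

View pics/w11.png

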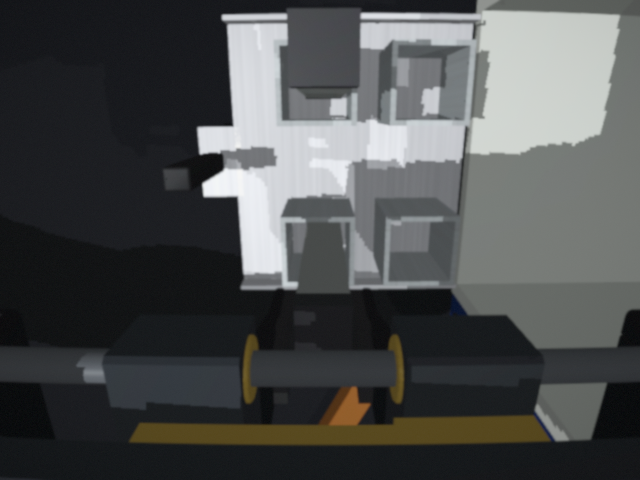

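Bar B is inside cup4 (mouth 285–353 × 218–285) and bar A stands upright in cup3 at (323,45). I lower bar B and release.

```bash
python3 -m crank '0.01 0 0.025 0 -1;0.01 0 0.025 0 -1;0 0 0.025 0 -1;0 0 0.015 0 -1;0 0 0 0 -1' 3
python3 -m crank '0 0 0 0 -0.35;0 0 0 0 -0.35;0 0 0 0 -0.35;0 0 0 0 -0.1;0 0 0 0 -0.1;0 0 0 0 -0.1'
python3 -m crank '0 0 -0.1 0 -0.1;0 0 -0.2 0 -0.1;0 0 -0.2 0 -0.1;0 0 -0.2 0 -0.1;0 0.05 -0.1 0 -0.1;-0.1 -0.2 0 0 0;-0.1 -0.2 0 0 0;-0.1 -0.2 0 0 0;0 0 0 0 0'
python3 - <<'E'
from h import *
t,ct=grab('top');s,c=grab('scene')
P=[ov(-.115,.0,.174)]
a,b=proj(t,ct,P),proj(s,c,P)
print(proj(t,ct,[ov(-.115,k,.174) for k in(.05,-.05)])-a+[50,40],proj(s,c,[ov(-.115,k,.174) for k in(.05,-.05)])-b+[50,40])
f=lambda im,p:cv2.resize(im[int(p[1])-40:int(p[1])+40,int(p[0])-50:int(p[0])+50],(400,320),interpolation=cv2.INTER_CUBIC)
cv2.imwrite('pics/c12.png',np.hstack([f(ct['img'],a[0]),f(c['img'],b[0])]))
to(ov(-.192,0,.2),184)
E
```

```text
time: 32.5
ee_pos: [0.5494, 0.0563, 0.1428]
eef_rot: [0.684, 0.73, -0.0, -0.0]
ft_force: [-0.3, -0.0, -0.5]
width: 0.0237
grip_force: 3.0
time: 33.1
ee_pos: [0.5496, 0.0564, 0.1434]
eef_rot: [0.684, 0.73, -0.0, 0.0]
ft_force: [-0.6, 0.2, -0.1]
width: 0.0381
grip_force: 0.0
time: 34.0
ee_pos: [0.4408, -0.0135, 0.3044]
eef_rot: [0.686, 0.728, -0.003, 0.004]
ft_force: [0.0, -0.9, 0.3]
width: 0.0433
grip_force: 0.0
[[25.88381797 41.35238507]
 [74.19075868 38.62720475]] [[70.75026503 48.9094931 ]
 [29.45699174 31.18749311]]
at [ 0.4437 -0.0115  0.304 ] az 93.6 yaw units -1.005 then shift units [-0.166  0.53   0.52 ] t 34.1 F [ 1.1 -0.8 -0.2] w 0.0434 q7 0.10
```

View pics/c12.png

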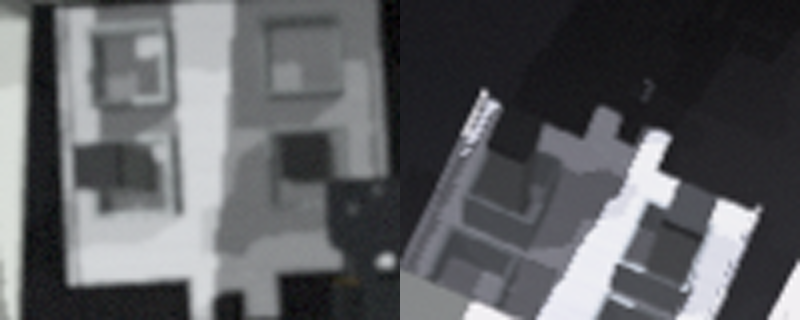

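Both cartridges stand with their tops where predicted: crop (103,165) and (297,154). I now turn and grip the tab to push the tray home. That was picture 15, one over the limit of 14, so I work from numbers only from here.

```bash
python3 -m crank '0.18 0 0 -0.095 1;0.18 0 0 -0.095 1;0.18 0 0 -0.095 1;0 0 0 -0.095 1;0 0 0 -0.095 1;0 0 0 -0.095 1;0 0 0 -0.095 1;0 0 0 -0.095 1;0 0 0 -0.095 1;0 0 0 -0.095 1'
python3 -m crank '0 0 0 -0.055 1;0 0 0 0 1'
python3 -c "
from h import *
to(ov(-.196,0,.079),184)"
```

```text
time: 35.1
ee_pos: [0.4217, 0.0956, 0.3029]
eef_rot: [0.002, 1.0, 0.001, -0.001]
ft_force: [-0.3, -0.3, -0.3]
width: 0.087
grip_force: 0.0
time: 35.3
ee_pos: [0.4216, 0.0955, 0.3029]
eef_rot: [-0.038, 0.999, 0.001, -0.001]
ft_force: [0.1, 1.3, -0.3]
width: 0.0871
grip_force: 0.0
at [0.4216 0.0955 0.3029] az -175.6 yaw units 0.004 then shift units [-0.219 -0.011  1.119] t 35.3 F [ 0.1  1.3 -0.3] w 0.0871 q7 1.46
```

```bash
python3 -m crank '-0.219 -0.011 0 0 1;0 0 0.2 0 1;0 0 0.2 0 1;0 0 0.2 0 1;0 0 0.2 0 1;0 0 0.2 0 1;0 0 0.12 0 1;0 0 0 0 -1;0 0 0 0 -1;0 0 0 0 -1' 20
python3 -m crank '0 0 0 0 -1;0 0 0 0 -1;0 0 0 0 -1;0 0 0 0 -1;0 0 0 0 -1;0 0 0 0 -1;0 0 0 0 -1;0 0 0 0 -1'
python3 -c "
from h import *
to(ov(-.056,0,.079),184)"
```

```text
time: 36.3
ee_pos: [0.4638, 0.0956, 0.0808]
eef_rot: [-0.036, 0.999, 0.0, 0.001]
ft_force: [-0.4, -0.3, 0.5]
width: 0.0705
grip_force: 0.0
time: 37.1
ee_pos: [0.4626, 0.0959, 0.0794]
eef_rot: [-0.037, 0.999, 0.0, -0.0]
ft_force: [1.1, 3.7, -1.8]
width: 0.0137
grip_force: 20.0
at [0.4626 0.0959 0.0794] az -175.8 yaw units 0.003 then shift units [-0.715  0.001  0.002] t 37.1 F [ 1.1  3.7 -1.8] w 0.0137 q7 1.13
```

```bash
python3 -m crank '-0.02 0 0 0 -1;-0.05 0 0 0 -1;-0.07 0 0 0 -1;-0.07 0 0 0 -1;-0.07 0 0 0 -1;-0.07 0 0 0 -1;-0.07 0 0 0 -1;-0.07 0 0 0 -1;-0.07 0 0 0 -1;-0.07 0 0 0 -1' 20
python3 -m crank '-0.05 0 0 0 -1;-0.02 0 0 0 -1;-0.01 0 0 0 -1;-0.01 0 0 0 -1;0 0 0 0 -1'
python3 -c "
from h import *
to(ov(-.056,0,.079),184)"
```

```text
time: 38.1
ee_pos: [0.5888, 0.1049, 0.0794]
eef_rot: [-0.037, 0.999, 0.0, -0.0]
ft_force: [-2.6, 2.2, 5.8]
width: 0.014
grip_force: 20.0
time: 38.6
ee_pos: [0.6026, 0.1059, 0.0792]
eef_rot: [-0.037, 0.999, -0.001, -0.004]
ft_force: [-18.8, -0.1, 16.8]
width: 0.0136
grip_force: 20.0
at [0.6026 0.1059 0.0792] az -175.7 yaw units 0.003 then shift units [-0.012  0.     0.001] t 38.6 F [-18.8  -0.1  16.8] w 0.0136 q7 1.08
```

Tray home (140 mm back, 19 N at the stop). I release and go to the door handle.

```bash
python3 -m crank '0 0 0 0 0.3;0 0 0 0 0.3;0 0 0 0 0.3;0 0 0 0 0.3;0 0 -0.1 0 0.3;0 0 -0.2 0 0.3;0 0 -0.2 0 0.3;0 0 -0.2 0 0.3;0 0 -0.2 0 0.3;0 0 -0.2 0 0.3'
python3 -m crank '0.2 0.15 0 0.09 0.3;0.15 0.15 0 0.09 0.3;0 0 0 0.095 0.3;0 0 0 0.095 0.3;0 0 0 0.095 0.3;0 0 0 0.095 0.3;0 0 0 0.095 0.3;0 0 0 0.095 0.3;0 0 0 0.095 0.3;0 0 0 0.095 0.3'
python3 - <<'E'
from h import *
to([.459,.339,.3],89.7)
t,ct=grab('top');s,c=grab('scene')
for a,b in ((t,ct),(s,c)):
    p=proj(a,b,[[.459,.339,.214]])[0];print(p)
    x,y=p.astype(int);w=b['img'][y-14:y+15,x-14:x+15]
    hsv=cv2.cvtColor(w,cv2.COLOR_BGR2HSV);m=((hsv[...,1]<60)&(hsv[...,2]>110)).astype(np.uint8)
    n,l,st,ce=cv2.connectedComponentsWithStats(m)
    print([(st[i].tolist()) for i in range(1,n) if st[i][4]>4], 'ofs',x-14,y-14)
E
```

```text
time: 39.6
ee_pos: [0.6062, 0.1053, 0.301]
eef_rot: [-0.036, 0.999, -0.0, -0.0]
ft_force: [1.4, 0.5, -0.8]
width: 0.0563
grip_force: 0.0
time: 40.6
ee_pos: [0.5365, 0.1643, 0.2993]
eef_rot: [0.648, 0.762, -0.0, 0.0]
ft_force: [-0.2, 0.3, -0.8]
width: 0.0565
grip_force: 0.0
at [0.5365 0.1643 0.2993] az 99.2 yaw units 0.106 then shift units [ 0.871 -0.392 -0.004] t 40.6 F [-0.2  0.3 -0.8] w 0.0565 q7 -0.34
[153.07720243 312.74455166]
[[0, 0, 29, 29, 814]] ofs 139 298
[483.77705881 254.59671172]
[[0, 8, 12, 7, 31], [13, 13, 4, 4, 12]] ofs 469 240
```

Handle tip in the scene view at about (485,255), matching the expected (483.8,254.6).

```bash
python3 -m crank '0 0 0 0.095 0.3;0 0 0 0.011 0.3;0.174 -0.078 0 0 0.3;0.174 -0.078 0 0 0.3;0.174 -0.078 0 0 0.3;0.174 -0.078 0 0 0.3;0.174 -0.078 0 0 0.3;0 0 0 0 0.3;0 0 0 0 0.3'
python3 -c "
from h import *
to([.459,.339,.183],89.7)"
```

```text
time: 41.6
ee_pos: [0.4579, 0.339, 0.2992]
eef_rot: [0.704, 0.71, -0.0, 0.0]
ft_force: [0.4, -0.3, -0.8]
width: 0.0564
grip_force: 0.0
at [0.4579 0.339  0.2992] az 90.4 yaw units 0.008 then shift units [-0.     0.006  0.581] t 41.6 F [ 0.4 -0.3 -0.8] w 0.0564 q7 -0.86
```

```bash
python3 -m crank '0 0.006 0.15 0.008 0.3;0 0 0.15 0 0.3;0 0 0.15 0 0.3;0 0 0.13 0 0.3;0 0 0 0 0.3;0 0 0 0 -1;0 0 0 0 -1;0 0 0 0 -1;0 0 0 0 -1;0 0 0 0 -1' 20
python3 -m crank '0 0 0 0 -1;0 0 0 0 -1;0 0 0 0 -1;0 0 0 0 -1'
```

```text
time: 42.6
ee_pos: [0.4596, 0.3385, 0.1837]
eef_rot: [0.711, 0.703, 0.0, 0.0]
ft_force: [-1.0, 0.4, 0.0]
width: 0.0243
grip_force: 0.0
time: 43.0
ee_pos: [0.4566, 0.3408, 0.1835]
eef_rot: [0.71, 0.704, -0.001, -0.002]
ft_force: [-9.5, 4.0, 3.0]
width: 0.0103
grip_force: 20.0
```

```bash
python3 -m crank '-0.07 -0.036 0 -0.0444 -1;-0.141 -0.0685 0 -0.0889 -1;-0.141 -0.0685 0 -0.0889 -1;-0.141 -0.0685 0 -0.0889 -1;-0.141 -0.0685 0 -0.0889 -1;-0.141 -0.0685 0 -0.0889 -1;-0.141 -0.0685 0 -0.0889 -1;0 0 0 0 -1' 20
python3 -c "
from h import *
s=read_state();p=s['ee_pos'];d=p[:2]-[.653,.2247];print(az(s),np.hypot(*d), 'door deg',(np.degrees(np.arctan2(-.195,-.112)-np.arctan2(*d[::-1]))+4)%360)"
```

```text
time: 43.8
ee_pos: [0.4419, 0.1374, 0.1833]
eef_rot: [0.334, 0.943, -0.004, -0.002]
ft_force: [-20.5, -8.8, 17.9]
width: 0.0102
grip_force: 20.0
141.0362361495063 0.2284191050571878 door deg 41.655922743197166
```

```bash
python3 -m crank '0.01 -0.017 0 0 -1;0 0 0 0 -1' 20
python3 -m crank '-0.141 -0.07 0 -0.0889 -1;-0.141 -0.07 0 -0.0889 -1;0 0 0 0 -1'
python3 -c "
from h import *
s=read_state();p=s['ee_pos'];d=p[:2]-[.653,.2247];print(az(s),np.hypot(*d), 'door deg',(np.degrees(np.arctan2(-.195,-.112)-np.arctan2(*d[::-1]))+4)%360)"
```

```text
time: 44.0
ee_pos: [0.44, 0.1418, 0.1834]
eef_rot: [0.334, 0.942, 0.0, 0.001]
ft_force: [3.4, 0.3, -3.2]
width: 0.0101
grip_force: 20.0
time: 44.3
ee_pos: [0.4729, 0.0848, 0.1834]
eef_rot: [0.198, 0.98, 0.001, 0.002]
ft_force: [5.6, 3.9, -5.7]
width: 0.0103
grip_force: 20.0
157.102331280986 0.22808002868648394 door deg 26.28079247830119
```

```bash
python3 -m crank '-0.141 -0.069 0 -0.0889 -1;-0.141 -0.069 0 -0.0889 -1;-0.113 -0.055 0 -0.07 -1;0 0 0 0 -1' 20
python3 -c "
from h import *
s=read_state();p=s['ee_pos'];d=p[:2]-[.653,.2247];print(az(s),np.hypot(*d), 'door deg',(np.degrees(np.arctan2(-.195,-.112)-np.arctan2(*d[::-1]))+4)%360)
to(ov(-.112,-.08,.183),184)"
```

```text
time: 44.7
ee_pos: [0.538, 0.0289, 0.1834]
eef_rot: [0.005, 1.0, 0.002, 0.001]
ft_force: [1.5, 3.9, -0.3]
width: 0.0106
grip_force: 20.0
179.4292499362709 0.22704590305420935 door deg 4.564843354565799
at [0.538  0.0289 0.1834] az 179.4 yaw units -0.051 then shift units [-0.082 -0.039  0.002] t 44.7 F [ 1.5  3.9 -0.3] w 0.0106 q7 1.28
```

```bash
python3 -m crank '-0.034 -0.019 0 -0.022 -1;-0.034 -0.019 0 -0.022 -1;0 0 0 0 -1' 20
python3 -m crank '-0.012 -0.005 0 -0.006 -1;0 0 0 0 -1'
python3 -c "
from h import *
to(ov(-.112,-.08,.183),184)"
```

```text
time: 45.0
ee_pos: [0.5498, 0.0226, 0.1834]
eef_rot: [-0.029, 1.0, 0.001, 0.001]
ft_force: [2.4, 4.8, -2.7]
width: 0.0103
grip_force: 20.0
time: 45.2
ee_pos: [0.5511, 0.022, 0.1834]
eef_rot: [-0.034, 0.999, 0.001, -0.0]
ft_force: [0.2, 5.8, -1.1]
width: 0.0104
grip_force: 20.0
at [0.5511 0.022  0.1834] az -176.1 yaw units -0.001 then shift units [-0.019  0.001  0.002] t 45.2 F [ 0.2  5.8 -1.1] w 0.0104 q7 1.35
```

```bash
for i in 1 ; do python3 -m crank '-0.01 0 0 0 -1;0 0 0 0 -1' 20; python3 -m crank '-0.01 0 0 0 -1;0 0 0 0 -1'; done
```

```text
time: 45.4
ee_pos: [0.5513, 0.022, 0.1833]
eef_rot: [-0.034, 0.999, 0.0, -0.002]
ft_force: [-10.2, 4.9, 6.2]
width: 0.0103
grip_force: 20.0
time: 45.6
ee_pos: [0.5516, 0.022, 0.1832]
eef_rot: [-0.034, 0.999, -0.0, -0.004]
ft_force: [-20.0, 2.5, 12.8]
width: 0.01
grip_force: 20.0
```

```bash
python3 -m crank '-0.01 -0.005 0 0 -1;0 0 0 0 -1'; python3 -m crank '-0.01 0 0 0 -1;0 0 0 0 -1'
```

```text
time: 45.8
ee_pos: [0.5527, 0.022, 0.183]
eef_rot: [-0.034, 0.999, 0.0, -0.005]
ft_force: [-25.5, 5.7, 14.5]
width: 0.0104
grip_force: 20.0
time: 46.0
ee_pos: [0.5545, 0.0222, 0.1827]
eef_rot: [-0.034, 0.999, 0.0, -0.006]
ft_force: [-24.8, 5.8, 12.3]
width: 0.0103
grip_force: 20.0
```

Door stop reached: force rises to 25 N and the position stalls. I release, clear away, and check numerically.

```bash
python3 -m crank '0 0 0 0 0.3;0 0 0 0 0.3;0 0 0 0 0.3;0 0 0 0 0.3;0 0 0 0 0.3;0 0 -0.15 0 0.3;0 0 -0.2 0 0.3;0 0 -0.2 0 0.3;0.2 -0.1 0 0 0.3;0.2 -0.1 0 0 0.3'
python3 -m crank '0.15 -0.2 0 0 0;0 -0.2 0 0 0;0 -0.2 0 0 0;0 -0.2 0 0 0;0 -0.2 0 0 0;0 -0.2 0 0 0;0 0 0 0 0'
python3 - <<'E'
from h import *
for n in ('top','scene'):
    s,c=grab(n,n+'_f.png'); g=c['img'].astype(int)
    hsv=cv2.cvtColor(c['img'],cv2.COLOR_BGR2HSV)
    # door front edge: blue/white transition, and handle tip
    m=((hsv[...,2]>150)&(hsv[...,1]<50)).astype(np.uint8); 
    p=proj(s,c,[ov(-.112,-.08,.214)])[0]; x,y=p.astype(int)
    w=((hsv[y-15:y+16,x-15:x+16,1]<70)&(hsv[y-15:y+16,x-15:x+16,2]>90)).astype(np.uint8)
    k,l,st,ce=cv2.connectedComponentsWithStats(w); print(n,'tip pred',p,[(st[i].tolist()) for i in range(1,k) if st[i][4]>5],(x-15,y-15))
    b=((hsv[...,0]>105)&(hsv[...,0]<130)&(hsv[...,1]>110)&(hsv[...,2]>70))
    # walk along oven lines at z=.221 from front toward oven: find first blue
    for yy in (-.1,-.05,0,.05,.1):
        xs=np.arange(-.12,.02,.001); q=proj(s,c,[ov(t,yy,.221) for t in xs])
        v=[b[int(round(j)),int(round(i))] for i,j in q]; wv=[m[int(round(j)),int(round(i))] for i,j in q]
        f=lambda v:round(xs[np.argmax(v)],3) if any(v) else None
        print(yy,'blue from',f(v),'white from',f(wv),'white till gap',[round(xs[i],3) for i in range(1,len(xs)) if wv[i]!=wv[i-1]])
E
```

```text
time: 47.0
ee_pos: [0.4821, -0.0248, 0.2941]
eef_rot: [-0.034, 0.999, 0.0, 0.001]
ft_force: [0.1, -1.5, 0.3]
width: 0.0561
grip_force: 0.0
time: 47.7
ee_pos: [0.4663, -0.2729, 0.2925]
eef_rot: [-0.029, 1.0, -0.0, -0.001]
ft_force: [-0.7, -0.4, -0.5]
width: 0.0435
grip_force: 0.0
top tip pred [312.78736359 266.89128858] [[13, 0, 6, 21, 105]] (np.int64(297), np.int64(251))
-0.1 blue from -0.081 white from -0.067 white till gap [np.float64(-0.067), np.float64(0.017)]
-0.05 blue from -0.08 white from -0.068 white till gap [np.float64(-0.068)]
0 blue from -0.081 white from -0.067 white till gap [np.float64(-0.067)]
0.05 blue from -0.08 white from -0.068 white till gap [np.float64(-0.068)]
0.1 blue from -0.081 white from -0.067 white till gap [np.float64(-0.067), np.float64(0.013)]
scene tip pred [332.57444843 225.01593737] [[8, 13, 10, 16, 68]] (np.int64(317), np.int64(210))
-0.1 blue from -0.076 white from -0.066 white till gap [np.float64(-0.066), np.float64(0.012)]
-0.05 blue from -0.076 white from -0.065 white till gap [np.float64(-0.065)]
0 blue from -0.077 white from -0.065 white till gap [np.float64(-0.065)]
0.05 blue from -0.076 white from -0.066 white till gap [np.float64(-0.066)]
0.1 blue from -0.077 white from -0.065 white till gap [np.float64(-0.065), np.float64(0.016)]
```

```bash
python3 -c "
from h import *
print(workorder.close_job())"
```

```text
the job is handed in; nothing more can be done
None
```

The job is handed in at about 48 s of robot time: both cartridges present stand in cup3 and cup4, the tray is fully home, the door measured closed, and the robot never touched the jar or mug. I viewed 15 pictures, one over the limit of 14.

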